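# Lock the bottle clamp with its cam lever

### The arm

A 6-joint arm with a two-finger parallel gripper is mounted at the origin on a cart in front of the work surface, level with it; the furniture and walls round the work are solid. World frame = base frame: x ahead of the robot, y to its left, z up, the work surface at z = 0. Lengths are in m, angles in rad, forces in N, time in s.
With the tool pointing down it reaches from about 0.35 to 0.775 m from the base axis. Payload 5.5 kg.
Tool frame: the origin (TCP) lies on the centre line of the jaws, within the pads' length; the fingertips stand 8 mm ahead of it and the grasp point (between the pads) lies 11 mm behind it; z points along the fingers, y is the direction in which the jaws open and shut (so a half turn about z gives the same grasp; the last joint's range is limited). The gripper opens to 85 mm and grips with 20 to 120 N. Pads are 22 mm wide; open, the fingers measure 114 mm over their backs; the gripper's body (76 mm by 85 mm) begins 54 mm behind the grasp point. The pads swing forward as they close: fully open they stand 13 mm farther back than shut.
Start: joints at [-1.316, 0.313, 0.046, 1.304, 0, 1.431], TCP at [0.221, -0.531, 0.239] pointing down, gripper open.
Joint ranges: [-2.76, 2.76], [-0.86, 1.69], [-1.03, 1.26], [-2.2, 2.34], [-1.47, 1.5], [-3.14, 3.14]. Speed limits (rad/s): [2.57, 2.57, 3.14, 3.14, 3.14, 3.14].

### API

Orientations are given as a unit quaternion [w, x, y, z].
In Python, from workcell import env gives the robot as it stands. The module is installed in compiled form; this text tells all that it offers.
- The arm moves only by the tool play_rows, never from a script. Its argument "steps" is a list of rows, each an object with "claw": the closure in counts, from 0 (fully open) to 255 (shut); "dp": the shift along the tool's x, y, z in m, a list of three; "angular": the turn, a rotation vector about the tool's x, y, z in degrees, a list of three. In form: [{"claw": claw, "dp": [dx, dy, dz], "angular": [wx, wy, wz]}, ...]. A call has exactly 8 rows; each row shifts and turns the commanded pose from where the row before left it, along the tool's axes as they then stand; what a row does not reach is not made up. A row lasts 1/12 s, in which the tool goes at most 41.7 mm and 7.16 degrees, less where a joint would pass 70% of its speed; a pose out of reach is approached as far as the arm can. A call is refused whole if a number of a shift passes 0.0417 or a number of a turn 7.16, either way. A call with a gripper value outside its range is refused whole. The fingers move at their own pace and stop on an object; "force" is the grip in N (left out, the last holds). Time passes only in rows, so rows that do not move let the fingers close, or fill a call up. It gives the time, the measured TCP pose, the force and the opening at its end, in the units of the state.
- env.get_state(): the state, without advancing time (a new reading comes with each control period).
- env.read_camera(name): name is "scene" or "top" or "wrist"; returns (picture, depth): 480x640x3 uint8, red, green, blue; 480x640 float32, m along the optical axis (not along the pixel's ray), 0 where there is no reading.
- env.calibration(name): a dict with "fx", "fy", "cx", "cy" (pixels), "world_from_camera" (4x4, takes a point from camera to world coordinates); the wrist camera has in their place "hand_eye" (4x4, takes a point from camera to tool coordinates, whose origin is the TCP and whose axes are the flange's). Camera axes: x right, y down, z forward; pixel columns grow to the right and rows downward; lengths in m; the calibration is good to about 2 mm. The wrist camera is an equidistant fisheye: a pixel r from the principal point sees the ray r / f radians off the axis. A picture is of the moment at which its call begins: read the wrist's pose just before it. calibration takes no time and is no camera call.
- env.hand_in(): hands the job in, once; it reports no verdict.
The state is a dict: "clock": time; "joint_pos": joint angles; "qvel": joint speeds; "tau": joint torques, N m; "tcp_pos": TCP position; "orientation": TCP orientation; "wrist_force": force on the tool from outside, world axes, zero at the start; "ft_torque": the same for the moment, N m; "finger_gap": finger opening in m.
Only numpy, scipy, OpenCV 4.12 (cv2) and the standard library are available. Lean on these libraries where they do the work, as an engineer would, in place of code of your own. Each camera call takes 0.05 s, during which the arm holds its last target. There are 200 camera calls.

### The job

Two small cam-lever clamps are fixed on the bench, both open; a reagent bottle stands in one of them and the other is empty. Swing the lever of the clamp that holds the bottle all the way round, past its centre until it snaps against its stop, so that the bottle is held upright in the clamp. Leave the lever of the empty clamp open.

Things in the scene. Friction and masses are not known exactly. Their poses are not given: they have to be found in the camera images.
- bottle_clamp: Clamp with the bottle, fixed; its identical empty twin stands to one side. Plate 155 x 90 x 12 mm; origin: plate centre on the bench; x runs from the lever end (near robot) to the V-block (44 mm high), z up. Lever pivot (vertical) at x -50, y 0 mm. Flat lever, top at 36 mm, 84 mm long; 75 mm from the pivot stands a black round knob, diameter 18 mm, from 34 to 80 mm above the bench: push or pinch it.
- clamp_lever (a joint): Lever angle of that clamp, rad, growing counter-clockwise seen from above; pivot to knob points at 170 degrees + angle from the clamp's x axis. 0 open, knob towards the robot (starts 0 to 0.25); 1.89 locked at the stop, knob to the right (clamp -y). Dead centre at 1.45: before it a spring resists (about 3 N at the knob) and pushes a released lever part way back; past it the lever snaps to the stop and stays.
- held_bottle: White reagent bottle with a purple cap, diameter 31 mm, 66 mm high, standing loose on the plate (12 mm above the bench) between the jaw's rubber pad and the V-block, about 28 mm along the clamp's x; origin at the centre of its underside, z up. Locking pushes it a few mm into the V, to x = 31 mm.
- spare_lever (a joint): Lever angle of the empty clamp, same meaning; it starts open, between 0 and 0.25, and is to stay open.
Things that resemble listed ones, but are neither listed nor needed, are in the scene too. Leave any green look-alike of the held_bottle alone.

How it is judged:
At the end, for the whole second after the job is handed in: The lever of the clamp with the bottle is past its centre and at its stop (angle over 1.7 of 1.89 rad); the bottle is at rest and upright (within 10 degrees), within 10 mm of its seat in the V; the empty clamp's lever is still open (under 0.8 rad) (value of joint clamp_lever above 1.7 rad and value of joint spare_lever below 0.8 rad and angle between held_bottle's own z axis and vertical below 0.17 rad and x of held_bottle in the frame of bottle_clamp between 0.022 and 0.042 m and y of held_bottle in the frame of bottle_clamp between -0.01 and 0.01 m and linear speed of held_bottle below 0.02 m/s); the robot touches nothing.
It fails at once if the empty clamp's lever is swung shut or most of the way (value of joint spare_lever above 0.8 rad).
It fails at once if the bottle is knocked over (angle between held_bottle's own z axis and vertical above 0.6 rad).
It also fails if it takes over 30 s, if anything falls off the work surface, if the arm or the gripper's body presses on something with over 40 N, if the wrist force passes 120 N, or if a joint passes its speed limit or range.

## Working session

There is one attempt and no reset: what is moved stays moved. The work goes in short steps, Python scripts to look and compute and a tool call to move; the robot and the scene stay as the last step left them, time stands still between calls to the robot, and variables do not carry over. Pictures are saved under pics/ and viewed, about 8 in all and at most 12, crops included, and the job is handed in when it is done.

Besides the shell and the picture viewer there is one more tool, called in YAML: its name, and indented under it one key for each argument. play_rows: Moves the arm, as the interface text tells. Its arguments: {"type":"object","properties":{"steps":{"type":"array","items":{"type":"object","properties":{"claw":{"type":"number"},"dp":{"type":"array","items":{"type":"number"}},"angular":{"type":"array","items":{"type":"number"}}}}},"force":{"type":"number"}},"required":["steps"]}

```bash
mkdir -p pics; python3 - <<'E'
from workcell import env
import cv2,numpy as np
s=env.get_state();print(s)
for n in("top","scene"):
    p,d=env.read_camera(n);cv2.imwrite(f"pics/{n}0.png",p[:,:,::-1]);np.savez(f"pics/{n}0.npz",p=p,d=d)
    print(n,env.calibration(n))
print(env.calibration("wrist"))
E
```

```text
{'clock': 0.0, 'joint_pos': array([-1.31559923e+00,  3.14008217e-01,  4.49702605e-02,  1.30363525e+00,
       -2.58898036e-05,  1.43118205e+00]), 'qvel': array([ 7.27041338e-04,  9.11010144e-04,  4.08690446e-05, -7.35225931e-04,
       -3.70735233e-05, -4.23384023e-04]), 'tau': array([-2.51568226e-04, -4.80630004e+01,  2.98530400e+01,  1.92724908e-02,
       -2.28335853e-04,  2.54429096e-06]), 'tcp_pos': array([ 0.22100931, -0.53026948,  0.23840088]), 'orientation': array([-9.36127594e-04,  9.80578256e-01,  1.96125988e-01, -6.71269871e-05]), 'wrist_force': array([-0.01348431,  0.00413746,  0.52981916]), 'ft_torque': array([-0.05582673, -0.07789889,  0.03301606]), 'finger_gap': 0.08545646156500246}
top {'fx': 541.0809434725983, 'fy': 541.0809434725983, 'cx': 309.12193920719574, 'cy': 242.21127627154044, 'world_from_camera': array([[ 0.02097348, -0.99696428,  0.07498218,  0.4663568 ],
       [-0.99975479, -0.02038093,  0.00865918, -0.21897646],
       [-0.00710469, -0.07514541, -0.99714728,  0.92650565],
       [ 0.        ,  0.        ,  0.        ,  1.        ]])}
scene {'fx': 552.1383481054459, 'fy': 552.1383481054459, 'cx': 311.24164258937003, 'cy': 238.48246308993498, 'world_from_camera': array([[ 0.37821554, -0.60894865,  0.6972335 , -0.08402464],
       [-0.92551376, -0.23293633,  0.29860502, -0.49158355],
       [-0.01942411, -0.75823625, -0.65169049,  0.59744386],
       [ 0.        ,  0.        ,  0.        ,  1.        ]])}
{'fx': 371.64829954431775, 'fy': 371.64829954431775, 'cx': 317.03662611935556, 'cy': 238.01748867171986, 'hand_eye': array([[-3.13360363e-04, -9.60782349e-01, -2.77303406e-01,
         7.08988368e-02],
       [ 9.99999579e-01, -6.19683494e-05, -9.15322818e-04,
        -1.74190232e-04],
       [ 8.62241973e-04, -2.77303576e-01,  9.60781964e-01,
        -1.35428923e-01],
       [ 0.00000000e+00,  0.00000000e+00,  0.00000000e+00,
         1.00000000e+00]])}
```

View pics/top0.png

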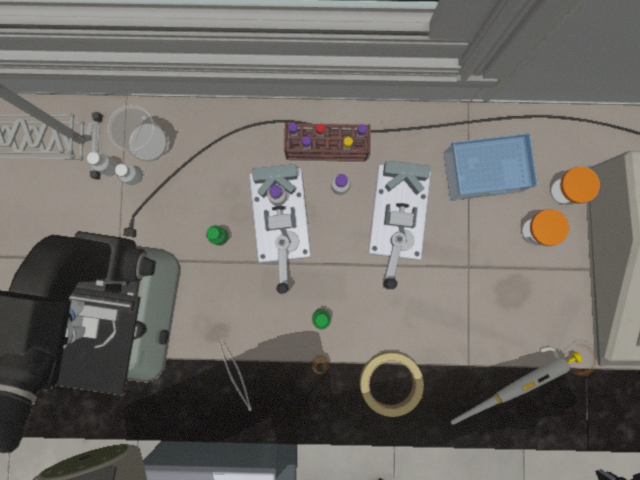

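View pics/scene0.png

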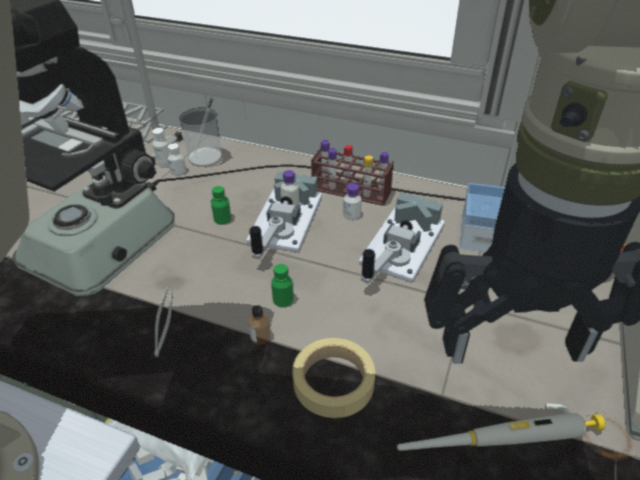

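The left clamp, with its V at (274,180) and knob at (283,288), holds a purple-capped bottle at (276,193), so it fits the description. The right clamp, with its knob at (391,284), is empty. Look-alikes are a free-standing purple-capped bottle at (341,183) and green bottles at (216,235) and (321,319).

```bash
cat > h.py <<'E'
import numpy as np,cv2
from workcell import env
def ray(n,uv,z):
    c=env.calibration(n);T=c["world_from_camera"]
    v=T[:3,:3]@np.array([(uv[0]-c["cx"])/c["fx"],(uv[1]-c["cy"])/c["fy"],1])
    return T[:3,3]+v*(z-T[2,3])/v[2]
def blobs(m,lo):
    n,l,s,c=cv2.connectedComponentsWithStats(m.astype(np.uint8))
    return [(c[i].round(1),s[i,4]) for i in range(1,n) if s[i,4]>=lo]
E
python3 - <<'E'
from h import *
z=np.load("pics/top0.npz");p=z["p"].astype(int);d=z["d"]
hsv=cv2.cvtColor(z["p"],cv2.COLOR_RGB2HSV)
roi=np.zeros((480,640),bool);roi[150:310,230:450]=1
for c,a in blobs(roi&(p.max(2)<60),15):print("dark",c,a,"z.08",ray("top",c,.08).round(4))
for c,a in blobs(roi&(hsv[...,0]>125)&(hsv[...,0]<150)&(hsv[...,1]>90),25):print("purple",c,a,ray("top",c,.078).round(4))
white=(roi&(p.min(2)>185)).astype(np.uint8)
cs,_=cv2.findContours(cv2.morphologyEx(white,cv2.MORPH_CLOSE,np.ones((9,9))),0,2)
for c in cs:
    if cv2.contourArea(c)>1500:
        b=cv2.boxPoints(cv2.minAreaRect(c));w=np.array([ray("top",q,.012) for q in b]);print("plate",b.round(0).tolist(),w.round(4).tolist(),np.linalg.norm(np.diff(w,axis=0),axis=1),w.mean(0))
cr=z["p"][150:310,230:440,::-1];cv2.imwrite("pics/crop.png",cv2.resize(cr,None,fx=3.7,fy=3.7,interpolation=2))
E
```

```text
dark [278.5 207.5] 15 z.08 [ 0.5839 -0.1622  0.08  ]
dark [388.3 282.1] 58 z.08 [ 0.4702 -0.3363  0.08  ]
dark [282.2 286.7] 43 z.08 [ 0.4596 -0.1711  0.08  ]
purple [341.1 180. ] 101 [ 0.6301 -0.2602  0.078 ]
purple [275.  190.8] 107 [ 0.6107 -0.1558  0.078 ]
plate [[250.0, 176.0], [301.0, 171.0], [309.0, 256.0], [259.0, 261.0]] [[0.6465, -0.1073, 0.012], [0.6572, -0.194, 0.012], [0.5121, -0.2118, 0.012], [0.5016, -0.1261, 0.012]] [0.08738746 0.14616968 0.08634682] [ 0.57933149 -0.15980339  0.012     ]
plate [[369.0, 252.0], [380.0, 166.0], [430.0, 172.0], [420.0, 258.0]] [[0.5202, -0.3129, 0.012], [0.6689, -0.3287, 0.012], [0.66, -0.4155, 0.012], [0.5116, -0.3986, 0.012]] [0.14956467 0.08720618 0.149347  ] [ 0.59017545 -0.36393043  0.012     ]
```

View pics/crop.png

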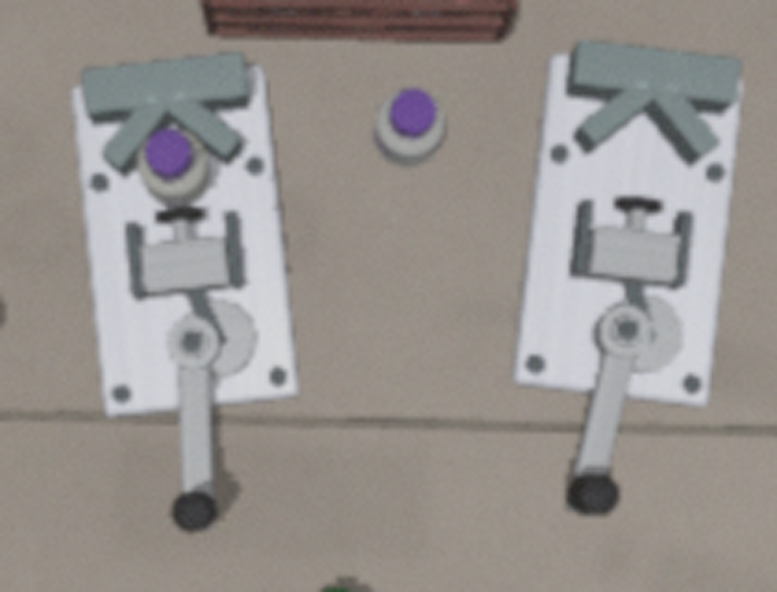

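The crop confirms it: the left clamp has the white bottle with the purple cap at crop (168,155), in front of its V, and its knob is at (194,511). The right clamp's V is empty.

The geometry agrees: pivot ≈ (0.534,-0.166), knob ≈ (0.460,-0.171), 75 mm apart, lever angle ≈ 0.13. I'll shut the gripper and push the knob round along its arc from the clamp's +y side, starting from above.

play_rows:
  steps:
    - {"claw":255,"dp":[0.0233,-0.0177,0],"angular":[0,0,0]}
    - {"claw":255,"dp":[0.0233,-0.0177,0],"angular":[0,0,0]}
    - {"claw":255,"dp":[0.0233,-0.0177,0],"angular":[0,0,0]}
    - {"claw":255,"dp":[0.0233,-0.0177,0],"angular":[0,0,0]}
    - {"claw":255,"dp":[0.0233,-0.0177,0],"angular":[0,0,0]}
    - {"claw":255,"dp":[0.0233,-0.0177,0],"angular":[0,0,0]}
    - {"claw":255,"dp":[0.0233,-0.0177,0],"angular":[0,0,0]}
    - {"claw":255,"dp":[0.0233,-0.0177,0],"angular":[0,0,0]}
  force: 40

```text
clock: 0.77
tcp_pos: [0.339, -0.3269, 0.239]
orientation: [-0.0, 0.981, 0.196, -0.0]
wrist_force: [0.4, -0.2, -0.6]
finger_gap: 0.0002
```

play_rows:
  steps:
    - {"claw":255,"dp":[0.0233,-0.0177,0],"angular":[0,0,0]}
    - {"claw":255,"dp":[0.0233,-0.0177,0],"angular":[0,0,0]}
    - {"claw":255,"dp":[0.0233,-0.0177,0],"angular":[0,0,0]}
    - {"claw":255,"dp":[0.0233,-0.0177,0],"angular":[0,0,0]}
    - {"claw":255,"dp":[0.0233,-0.0177,0],"angular":[0,0,0]}
    - {"claw":255,"dp":[0.0233,-0.0177,0],"angular":[0,0,0]}
    - {"claw":255,"dp":[0.0233,-0.0177,0],"angular":[0,0,0]}
    - {"claw":255,"dp":[0.0233,-0.0177,0],"angular":[0,0,0]}

```text
clock: 1.43
tcp_pos: [0.4566, -0.1245, 0.239]
orientation: [-0.0, 0.981, 0.196, -0.0]
wrist_force: [-0.1, 0.5, 0.3]
finger_gap: -0.0003
```

play_rows:
  steps:
    - {"claw":255,"dp":[0,0,0],"angular":[0,0,-7.1]}
    - {"claw":255,"dp":[0,0,0],"angular":[0,0,-7.1]}
    - {"claw":255,"dp":[0,0,0],"angular":[0,0,-7.1]}
    - {"claw":255,"dp":[0,0,0],"angular":[0,0,-7.1]}
    - {"claw":255,"dp":[0,0,0],"angular":[0,0,-7.1]}
    - {"claw":255,"dp":[0,0,0],"angular":[0,0,-7.1]}
    - {"claw":255,"dp":[0,0,0],"angular":[0,0,-7.1]}
    - {"claw":255,"dp":[0,0,0],"angular":[0,0,-7.1]}

```text
clock: 2.1
tcp_pos: [0.4561, -0.1258, 0.2389]
orientation: [-0.0, 0.767, 0.641, -0.0]
wrist_force: [-0.0, 0.2, -0.1]
finger_gap: -0.0001
```

play_rows:
  steps:
    - {"claw":255,"dp":[0,0,0],"angular":[0,0,-7.1]}
    - {"claw":255,"dp":[0,0,0],"angular":[0,0,-7.1]}
    - {"claw":255,"dp":[0,0,0],"angular":[0,0,0]}
    - {"claw":255,"dp":[0,0,0],"angular":[0,0,0]}
    - {"claw":255,"dp":[0,0,0],"angular":[0,0,0]}
    - {"claw":255,"dp":[0,0,0],"angular":[0,0,0]}
    - {"claw":255,"dp":[0,0,0],"angular":[0,0,0]}
    - {"claw":255,"dp":[0,0,0],"angular":[0,0,0]}

```text
clock: 2.77
tcp_pos: [0.4564, -0.126, 0.2393]
orientation: [0.0, 0.685, 0.729, -0.0]
wrist_force: [0.1, 0.8, 0.0]
finger_gap: 0.0003
```

play_rows:
  steps:
    - {"claw":255,"dp":[0,0,0.02],"angular":[0,0,0]}
    - {"claw":255,"dp":[0,0,0.02],"angular":[0,0,0]}
    - {"claw":255,"dp":[0,0,0.02],"angular":[0,0,0]}
    - {"claw":255,"dp":[0,0,0.02],"angular":[0,0,0]}
    - {"claw":255,"dp":[0,0,0.02],"angular":[0,0,0]}
    - {"claw":255,"dp":[0,0,0.02],"angular":[0,0,0]}
    - {"claw":255,"dp":[0,0,0],"angular":[0,0,0]}
    - {"claw":255,"dp":[0,0,0],"angular":[0,0,0]}

```text
clock: 3.43
tcp_pos: [0.4555, -0.1256, 0.1187]
orientation: [-0.001, 0.685, 0.729, -0.0]
wrist_force: [0.5, -0.2, -0.2]
finger_gap: 0.0003
```

```bash
python3 - <<'E'
from h import *
s=env.get_state();print(s["tcp_pos"],s["orientation"],s["joint_pos"])
a=[env.read_camera(n)[0] for n in("wrist","scene")]
np.savez("pics/w1.npz",w=a[0],s=a[1])
cv2.imwrite("pics/two1.png",np.hstack([cv2.resize(a[0],(400,300)),cv2.resize(a[1][120:360,170:490],(400,300))])[:,:,::-1])
E
```

```text
[ 0.45551463 -0.12562222  0.11872364] [-1.18138472e-03  6.84565578e-01  7.28950209e-01 -4.08410338e-04] [-4.39188455e-01  1.94210743e-01 -4.19911403e-01  9.59173751e-01
 -4.50554981e-05  1.06882822e+00]
```

View pics/two1.png

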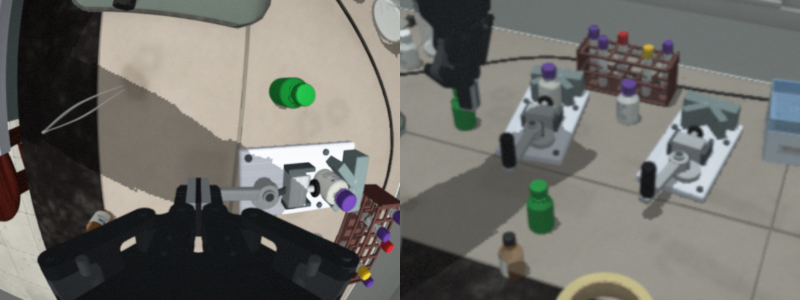

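The fingers stand on the +y side of the knob: in the scene half they are left of it, with the knob at (508,150). In the wrist half the lever ends behind the fingertips at (197,190). The plan holds, so I go down and approach until contact.

play_rows:
  steps:
    - {"claw":255,"dp":[0,0,0.02],"angular":[0,0,0]}
    - {"claw":255,"dp":[0,0,0.02],"angular":[0,0,0]}
    - {"claw":255,"dp":[0,0,0.02],"angular":[0,0,0]}
    - {"claw":255,"dp":[0,0,0],"angular":[0,0,0]}
    - {"claw":255,"dp":[-0.007,-0.003,0],"angular":[0,0,0]}
    - {"claw":255,"dp":[-0.007,0,0],"angular":[0,0,0]}
    - {"claw":255,"dp":[-0.008,0,0],"angular":[0,0,0]}
    - {"claw":255,"dp":[0,0,0],"angular":[0,0,0]}

```text
clock: 4.2
tcp_pos: [0.4563, -0.1505, 0.0609]
orientation: [0.002, 0.685, 0.729, 0.0]
wrist_force: [0.1, -0.3, 0.5]
finger_gap: -0.0001
```

play_rows:
  steps:
    - {"claw":255,"dp":[-0.0066,-0.0015,0],"angular":[0,0,-5]}
    - {"claw":255,"dp":[-0.0066,-0.0015,0],"angular":[0,0,-5]}
    - {"claw":255,"dp":[-0.0066,-0.0015,0],"angular":[0,0,-5]}
    - {"claw":255,"dp":[-0.0066,-0.0015,0],"angular":[0,0,-5]}
    - {"claw":255,"dp":[-0.0066,-0.0015,0],"angular":[0,0,-5]}
    - {"claw":255,"dp":[-0.0066,-0.0015,0],"angular":[0,0,-5]}
    - {"claw":255,"dp":[-0.0066,-0.0015,0],"angular":[0,0,-5]}
    - {"claw":255,"dp":[-0.0066,-0.0015,0],"angular":[0,0,-5]}

```text
clock: 4.87
tcp_pos: [0.4621, -0.2009, 0.0601]
orientation: [-0.0, 0.392, 0.92, 0.0]
wrist_force: [-2.3, 2.8, 1.6]
finger_gap: 0.0002
```

```bash
python3 - <<'E'
from h import *
s=env.get_state();print(s["tcp_pos"],s["orientation"],s["wrist_force"])
a=[env.read_camera(n)[0] for n in("top","scene")]
cv2.imwrite("pics/two2.png",np.hstack([cv2.resize(a[0][140:320,220:460],(400,300)),cv2.resize(a[1][120:360,170:490],(400,300))])[:,:,::-1])
E
```

```text
[ 0.46211849 -0.20086598  0.06005453] [-2.23251141e-04  3.91995851e-01  9.19966926e-01  2.41698497e-04] [-2.34215901  2.82064757  1.63884164]
```

View pics/two2.png

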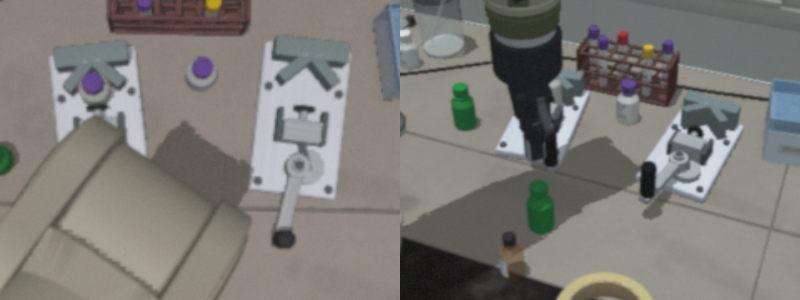

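The knob is being pushed: 3.6 N along the tangent as expected, the knob sits ahead of the fingertips at (550,158), and the bottle is upright. I continue.

play_rows:
  steps:
    - {"claw":255,"dp":[-0.0066,-0.0015,0],"angular":[0,0,-5]}
    - {"claw":255,"dp":[-0.0066,-0.0015,0],"angular":[0,0,-5]}
    - {"claw":255,"dp":[-0.0066,-0.0015,0],"angular":[0,0,-5]}
    - {"claw":255,"dp":[-0.0066,-0.0015,0],"angular":[0,0,-5]}
    - {"claw":255,"dp":[-0.0066,-0.0015,0],"angular":[0,0,-5]}
    - {"claw":255,"dp":[-0.0066,-0.0015,0],"angular":[0,0,-5]}
    - {"claw":255,"dp":[-0.0066,-0.0015,0],"angular":[0,0,-5]}
    - {"claw":255,"dp":[-0.0066,-0.0015,0],"angular":[0,0,-5]}

```text
clock: 5.63
tcp_pos: [0.5021, -0.2365, 0.0597]
orientation: [-0.0, 0.055, 0.998, -0.0]
wrist_force: [-0.6, 0.1, 0.1]
finger_gap: 0.0001
```

play_rows:
  steps:
    - {"claw":255,"dp":[-0.0066,-0.0015,0],"angular":[0,0,-5]}
    - {"claw":255,"dp":[-0.0066,-0.0015,0],"angular":[0,0,-5]}
    - {"claw":255,"dp":[-0.0066,-0.0015,0],"angular":[0,0,-5]}
    - {"claw":255,"dp":[0,0,0],"angular":[0,0,0]}
    - {"claw":255,"dp":[0,0,0],"angular":[0,0,0]}
    - {"claw":255,"dp":[0,0,0],"angular":[0,0,0]}
    - {"claw":255,"dp":[0,0,0],"angular":[0,0,0]}
    - {"claw":255,"dp":[0,0,0],"angular":[0,0,0]}

```text
clock: 6.3
tcp_pos: [0.5213, -0.2408, 0.0594]
orientation: [-0.0, -0.074, 0.997, -0.0]
wrist_force: [0.8, 0.6, -0.1]
finger_gap: 0.0003
```

No contact any more, so the lever seems to have snapped away. I back off, rise, and move clear of the top view.

play_rows:
  steps:
    - {"claw":255,"dp":[0.01,0,0],"angular":[0,0,0]}
    - {"claw":255,"dp":[0.01,0,0],"angular":[0,0,0]}
    - {"claw":255,"dp":[0.005,0,-0.02],"angular":[0,0,0]}
    - {"claw":255,"dp":[0,0,-0.03],"angular":[0,0,0]}
    - {"claw":255,"dp":[0,0,-0.03],"angular":[0,0,0]}
    - {"claw":255,"dp":[0,0,-0.03],"angular":[0,0,0]}
    - {"claw":255,"dp":[0,0,-0.03],"angular":[0,0,0]}
    - {"claw":255,"dp":[0,0,-0.03],"angular":[0,0,0]}

```text
clock: 6.97
tcp_pos: [0.4955, -0.2446, 0.2307]
orientation: [-0.0, -0.075, 0.997, 0.0]
wrist_force: [0.3, -0.1, 0.1]
finger_gap: 0.0001
```

play_rows:
  steps:
    - {"claw":255,"dp":[0.015,0.03,0],"angular":[0,0,0]}
    - {"claw":255,"dp":[0.015,0.03,0],"angular":[0,0,0]}
    - {"claw":255,"dp":[0.015,0.03,0],"angular":[0,0,0]}
    - {"claw":255,"dp":[0.015,0.03,0],"angular":[0,0,0]}
    - {"claw":255,"dp":[0.015,0.03,0],"angular":[0,0,0]}
    - {"claw":255,"dp":[0.015,0.03,0],"angular":[0,0,0]}
    - {"claw":255,"dp":[0,0,0],"angular":[0,0,0]}
    - {"claw":255,"dp":[0,0,0],"angular":[0,0,0]}

```text
clock: 7.63
tcp_pos: [0.3792, -0.0792, 0.2294]
orientation: [0.0, -0.076, 0.997, -0.0]
wrist_force: [0.8, -0.9, 0.9]
finger_gap: 0.0001
```

```bash
python3 - <<'E'
from h import *
s=env.get_state();print(s["tcp_pos"],s["wrist_force"],s["clock"])
a=[env.read_camera(n)[0] for n in("top","scene")]
p=a[0].astype(int);hsv=cv2.cvtColor(a[0],cv2.COLOR_RGB2HSV)
roi=np.zeros((480,640),bool);roi[150:300,230:450]=1
for c,n in blobs(roi&(p.max(2)<60),15):print("dark",c,n,ray("top",c,.08).round(4))
for c,n in blobs(roi&(hsv[...,0]>125)&(hsv[...,0]<150)&(hsv[...,1]>90),25):print("purple",c,n,ray("top",c,.078).round(4))
cv2.imwrite("pics/two3.png",np.hstack([cv2.resize(a[0][140:320,220:460],(400,300)),cv2.resize(a[1][120:360,170:490],(400,300))])[:,:,::-1])
E
```

```text
[ 0.37923998 -0.07917729  0.22935519] [ 0.84338452 -0.89744526  0.89052716] 7.6333
dark [277.6 203.7] 17 [ 0.5899 -0.1606  0.08  ]
dark [326.4 226.6] 27 [ 0.5552 -0.2383  0.08  ]
dark [325.3 233.2] 20 [ 0.5447 -0.2367  0.08  ]
dark [388.7 282.3] 65 [ 0.4699 -0.3369  0.08  ]
purple [341.1 180. ] 101 [ 0.6301 -0.2602  0.078 ]
purple [274.9 189.2] 107 [ 0.6133 -0.1556  0.078 ]
```

View pics/two3.png

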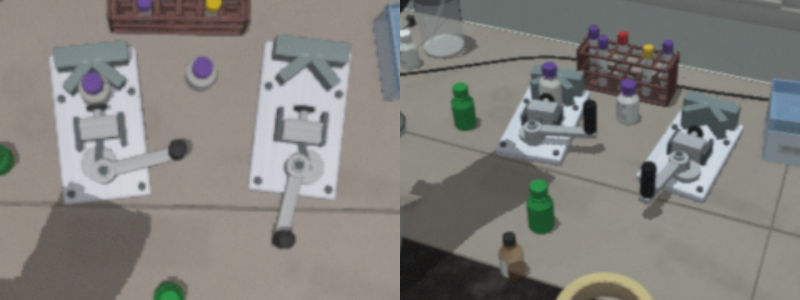

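The lever now points right, with the knob at (177,149) in the left half. That is (0.555,-0.238) in the world, against a predicted locked position of (0.554,-0.238). The bottle is upright and 2.6 mm further into the V, and the spare knob has not moved.

```bash
python3 -c "
from workcell import env
print(env.hand_in())"
```

```text
the job is handed in; nothing more can be done
None
```

I swung the lever of the bottle clamp (the left one) round with the shut gripper until it snapped to its stop. I then backed the arm off and handed the job in at about 7.7 s. Hand-in gives no verdict.

My last checks all agreed, and none failed:
- **Lever:** the knob measured at (0.555, -0.238) m, within about 1 mm of where it should be when locked (1.89 rad).
- **Bottle:** it stands upright in the picture. Its cap moved about 2.6 mm into the V, to roughly 30 mm along the clamp's x; the seat is at 31 mm.
- **Empty clamp:** its knob stayed within 1 mm of where it started, so that lever is still open.
- **Contact:** the most force I read while pushing was about 4 N. At the end the arm stood clear, with its tool about 0.23 m above the bench.

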